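# Draw the crumb pan out from under the warmer's ledge with the pan hook

## Task

The crumb pan under the fried-food warmer is hot and due for emptying: take the pan hook from its rubber mat, reach it in under the front ledge, feel along for the pan's hidden pull eye, catch it and draw the pan out until it meets its stop. Use only the hook on the warmer and never force it - feel for contact gently and pull gently - then unhook and lay the hook back flat, as it lay, and wholly on its mat without dropping it, leaving the pan out. Do not disturb the other things on the table and ledge.

Things in the scene. Friction and masses are not known exactly. Their poses are not given: they have to be found in the camera images.
- warmer: Fixed steel food warmer, 340 wide (y), 380 deep (x). Origin: on the table below the middle of its ledge's front edge; +x into the warmer, +y left seen from the robot. Ledge x 0 to 90, top z 85; behind it a wall to z 145. Below the ledge all is open to the table, save 32 mm feet at x 120, y +-145. Hot: only the hook may touch it or its pan, never pressing or pulling over 18 N. All mm.
- ledge_lip (a point): Middle of the lower edge of the lip turned down along the ledge's front and ends, 68 mm above the table, at (0, 0, 68) mm in the warmer's frame. Lip 3 mm thick; behind it the ledge's underside is at z 82 mm. The pull eye and the hook's rod pass below this lip.
- eye_middle (a point): Fixed point (68, 0, 45) mm in the warmer's frame: where the eye's hole has its middle if the pan is home and central. The eye: upright loop of 6 mm wire in the x-z plane on the pan's front, hole facing along y, 27 (x) by 26 mm (z), closed by a front bar centred 16 mm toward -x of this point. It moves toward -x with joint crumb_pan.
- slot_mouth (a point): Middle of the pan slot's mouth, (90, 0, 48) mm in the warmer's frame. The steel pan, 200 wide, front z 30 to 66 mm, 8 mm ahead of this point when home, is narrower than the slot, so pan and eye stand anywhere within 60 mm to either side (y) of the middle. This offset is reported nowhere, stays as it is, and the pan does not give sideways.
- crumb_pan (a joint): How far the crumb pan is drawn out, in m along the warmer's -x: 0 = home, 0.100 = against its firm stop, with the eye in the open ahead of the ledge. Slides against about 5 N of friction and stays where left. Starts within 10 mm of home.
- hook: Pan hook, 0.2 kg, loose on the mat, lying flat, z up. Wooden handle 105 mm long, 22 x 22 mm, and a 7 mm steel rod. Origin: on the handle's underside, 20 mm behind its front end, near the balance point: grip here. +x along the rod; rod axis 11 mm above the origin. Handle x -85 to 20 mm, 13 mm collar to 32, rod to 150 mm, then bent square to +y for 20 mm with a 3.5 mm round end.
- hook_tip (a point): End of the hook's bent tip, at (150, 20, 11) mm in the hook's frame.
- hook_end (a point): Butt end of the hook's handle, at (-85, 0, 11) mm in the hook's frame.
- mat: Fixed black rubber mat, 360 mm (x) by 180 mm (y), 4 mm thick, on the left or the right of the table. Origin: on the table below its middle. The hook lies on it roughly along its x.
- plate: Bystander: white plate, 170 mm across, on the brown dinner tray; the tray (320 x 240 mm, rim 18 mm, fixed) is on the other side from the mat. Origin under its middle.
- scoop: Bystander: flat steel serving scoop, 265 mm long, lying on the table at the far left. Origin under its handle.
- foam_cup: Bystander: white foam cup, 90 mm across, 115 mm high. Origin under its middle.
- water_bottle: Bystander: clear water bottle, 64 mm across, 200 mm high. Origin under its middle.
- shaker_a: Bystander: glass salt shaker, 42 mm across, 71 mm high, standing on the left part of the warmer's ledge. Origin under its middle.
- shaker_b: Bystander: glass pepper shaker, 42 mm across, 71 mm high, standing on the right part of the warmer's ledge. Origin under its middle.
- radio: Bystander: black hand-held radio standing upright, 38 x 60 mm, 210 mm high with its aerial, on the dinner tray. Origin under its middle.
Not all that is in view belongs to the job. Of the things like the hook, leave any that is pink; of the rest the larger one is meant.

How it is judged:
On the way, in this order (a step that is already met when the one before it is completed fails the run):
1. the hook has been picked up off its mat (height (world z) of hook above 0.022 m), for 0.1 s.
2. the hook has caught the eye under the ledge and is drawing the pan (value of joint crumb_pan above 0.02 m and contact force between hook and warmer above 0.5 N and z of hook_tip in the frame of warmer below 0.066 m), for 0.05 s.
3. the pan is out at its stop (value of joint crumb_pan above 0.088 m), for 0.1 s.
At the end, for the whole second after the job is handed in: The crumb pan stands still, drawn out to its stop (at least 88 of its 100 mm), and the hook lies at rest, flat and wholly on its mat (tip and butt end within the mat's outline), released (value of joint crumb_pan above 0.088 m and velocity of joint crumb_pan between -0.01 and 0.01 m/s and x of hook_tip in the frame of mat between -0.18 and 0.18 m and y of hook_tip in the frame of mat between -0.09 and 0.09 m and x of hook_end in the frame of mat between -0.18 and 0.18 m and y of hook_end in the frame of mat between -0.09 and 0.09 m and z of hook in the frame of mat below 0.012 m and angle between hook's own z axis and vertical below 0.12 rad and linear speed of hook below 0.03 m/s); the robot touches nothing.
It fails at once if the hook was forced: it pressed or pulled on the warmer or its pan with more than 18 N (contact force between hook and warmer above 18 N).
It fails at once if the robot itself touched the hot warmer or its pan (contact force between any of the fingers, the arm and warmer above 1 N).
It fails at once if the hook was dropped or thrown (linear speed of hook above 0.5 m/s and contact force between the fingers and hook below 0.05 N).
It fails at once if a bystander was disturbed (moved over 15 mm; the scoop 20 mm) (distance of any of plate, foam_cup, water_bottle, shaker_a, shaker_b, radio from where it was at the start of the episode above 0.015 m or distance of scoop from where it was at the start of the episode above 0.02 m).
It also fails if it takes over 72 s, if anything falls off the work surface, if the arm or the gripper's body presses on something with over 40 N, if the wrist force passes 120 N, or if a joint passes its speed limit or range.

## Robot

A 6-joint arm with a two-finger parallel gripper is mounted at the origin on the work surface. World frame = base frame: x ahead of the robot, y to its left, z up, the work surface at z = 0. Lengths are in m, angles in rad, forces in N, time in s.
With the tool pointing down it reaches from about 0.375 to 0.9 m from the base axis. Payload 3.1 kg.
Tool frame: the origin (TCP) lies on the centre line of the jaws, within the pads' length; the fingertips stand 11 mm ahead of it and the grasp point (between the pads) lies 8 mm behind it; x points along the fingers, y is the direction in which the jaws open and shut, and the axes are right-handed (so a half turn about x gives the same grasp; the last joint's range is limited). The gripper opens to 87 mm and grips with 3 to 60 N. Pads are 19 mm wide; open, the fingers measure 117 mm over their backs; the gripper's body (75 mm by 190 mm) begins 51 mm behind the grasp point.
Start: joints at [1.161, 0.527, 1.433, -0, 1.181, -0.178], TCP at [0.144, 0.608, 0.234] pointing down, gripper open.
Joint ranges: [-3.08, 3.08], [-0.75, 2.2], [0.22, 2.44], [-1.43, 4.57], [0, 2.65], [-2.85, 2.85]. Speed limits (rad/s): [2.79, 2.79, 3.14, 3.14, 3.14, 3.14].

## Interface

Orientations are given as a unit quaternion [x, y, z, w].
In Python, from rig import robot, camera, camera_info gives the robot as it stands.
- The arm moves only by the shell command python3 -m inch 'ROWS' [FORCE]. ROWS is JSON, a list that holds one entry, the list of rows, each a list of 5 numbers: the shift along the tool's x, y, z in cm, then the turn about the tool's x in rad, then the opening, from 0 (shut) to 1 (fully open). A call has 1 to 8 rows; each row shifts and turns the pose as measured when the row begins, along the tool's axes as they then stand; what a row does not reach is not made up. A row lasts 1/12 s, in which the tool goes at most 41.7 mm and 7.16 degrees, less where a joint would pass 70% of its speed; a pose out of reach is approached as far as the arm can. A call with a gripper value outside its range is refused whole. The fingers move at their own pace and stop on an object; FORCE is the grip in N (left out, the last holds). Time passes only in rows, so rows that do not move let the fingers close. It gives the time, the measured TCP pose, the force and the opening at its end, in the units of the state.
- robot.get_obs(): the state, without advancing time (a new reading comes with each control period).
- camera(name): name is "scene" or "top" or "wrist"; returns the picture (420x560x3 uint8, red, green, blue); there is no depth.
- camera_info(name): a dict with "camera_matrix" (3x3 intrinsics, pixels), "dist" ([k1, k2, p1, p2, k3] as OpenCV has them; the pictures are not rectified), "rvec" (rotation vector, rad) and "tvec" (3), from world to camera coordinates, as OpenCV has them. Camera axes: x right, y down, z forward; pixel columns grow to the right and rows downward; lengths in m; the calibration is good to about 2 mm. A picture is of the moment at which its call begins: read the wrist's pose just before it. camera_info takes no time and is no camera call; for the wrist camera it gives the pose at the moment of the call.
- robot.hand_in(): hands the job in, once; it reports no verdict.
The state is a dict: "time": time; "q": joint angles; "joint_velocities": joint speeds; "joint_torque": joint torques, N m; "position": TCP position; "tool_rot": TCP orientation; "ft_force": force on the tool from outside, world axes, zero at the start; "moment": the same for the moment, N m; "grip_width": finger opening in m.
Only numpy, scipy, OpenCV 4.12 (cv2) and the standard library are available. Lean on these libraries where they do the work, as an engineer would, in place of code of your own. Each camera call takes 0.05 s, during which the arm holds its last target. There are 200 camera calls.

## Working session

There is one attempt and no reset: what is moved stays moved. The work goes in short steps, Python scripts to look and compute and a shell command to move; the robot and the scene stay as the last step left them, time stands still between calls to the robot, and variables do not carry over. Pictures are saved under pics/ and viewed, about 8 in all and at most 12, crops included, and the job is handed in when it is done.

```bash
mkdir -p pics; ls
cat > h.py <<'E'
import numpy as np, cv2
from rig import robot, camera, camera_info
from scipy.spatial.transform import Rotation as R
def snap(n,f):
    im=camera(n); cv2.imwrite('pics/'+f,im[:,:,::-1]); return im
def ray(n,px,ci=None):
    ci=ci or camera_info(n)
    K=np.array(ci['camera_matrix']);d=np.array(ci['dist'])
    Rm=cv2.Rodrigues(np.array(ci['rvec'],float))[0];t=np.array(ci['tvec'],float).ravel()
    u=cv2.undistortPoints(np.array([[px]],float),K,d).ravel()
    return -Rm.T@t, Rm.T@np.array([u[0],u[1],1])
def at(n,px,z,ci=None):
    c,v=ray(n,px,ci); return c+v*(z-c[2])/v[2]
def proj(n,P,ci=None):
    ci=ci or camera_info(n)
    return cv2.projectPoints(np.array(P,float).reshape(-1,1,3),np.array(ci['rvec'],float),np.array(ci['tvec'],float),np.array(ci['camera_matrix']),np.array(ci['dist']))[0].reshape(-1,2)
def st():
    o=robot.get_obs(); print('t',round(o['time'],2),'p',np.round(o['position'],4),'\nR',np.round(R.from_quat(o['tool_rot']).as_matrix(),3).tolist(),'\nf',np.round(o['ft_force'],2),'g',o['grip_width'],'q',np.round(o['q'],3)); return o
E
python3 - <<'E'
from h import *
st()
snap('top','top0.png');snap('scene','sc0.png')
for n in('top','scene'):
  c,v=ray(n,(280,210));print(n,c,v)
E
```

```text
pics
t 0.0 p [0.1432 0.6076 0.2326] 
R [[-0.001, 0.23, 0.973], [-0.002, 0.973, -0.23], [-1.0, -0.002, -0.0]] 
f [-0.31 -0.48 -0.59] g 0.08688690619907027 q [ 1.161  0.528  1.434  0.     1.181 -0.179]
top [ 0.30297955 -0.0121947   1.66566932] [ 0.14906954 -0.03685206 -0.98854614]
scene [ 0.84754602 -0.63160442  1.14352557] [-0.25760723  0.48914347 -0.83339029]
```

View pics/top0.png

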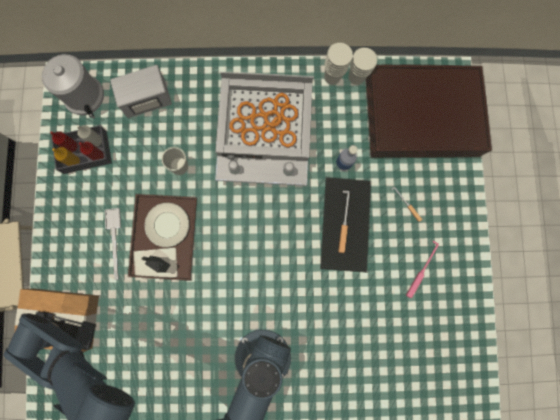

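View pics/sc0.png

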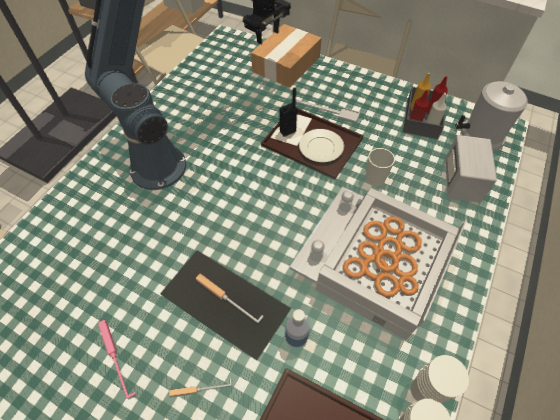

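The top view shows the warmer (ledge front at about row 182, cols 216–307), the mat at (346,225), and the hook with handle at (343,238) and bend at (346,192). The small orange hook and the pink one, both off the mat, are decoys. I'll enlarge this area.

Run:
```python
from h import *
im=cv2.imread('pics/top0.png')
c=cv2.resize(im[140:280,205:385],None,fx=4.4,fy=4.2857,interpolation=cv2.INTER_CUBIC)
cv2.imwrite('pics/c0.png',cv2.resize(im[140:280,205:385],None,fx=4.25,fy=4.25,interpolation=cv2.INTER_CUBIC))
```

```text
(no output)
```

View pics/c0.png

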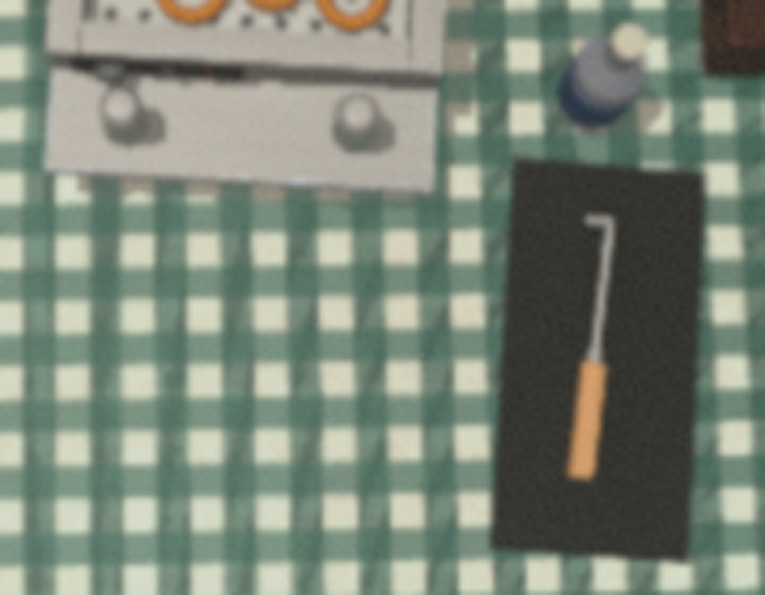

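Run:
```python
from h import *
f=lambda x,y:((x+.5)/4.25-.5+205,(y+.5)/4.25-.5+140)
P=lambda n,x,y,z:print(n,np.round(at('top',f(x,y),z),4)) or at('top',f(x,y),z)
b=P('butt',581.5,480,.022);h=P('hfront',594,362,.02);c=P('bend',610,218,.018);t=P('tip',586,218,.018)
a=np.arctan2(*(c-b)[1::-1]);print('hook yaw',a,np.linalg.norm((c-b)[:2]),np.linalg.norm((t-c)[:2]))
e=np.array([np.cos(a),np.sin(a)]);print('orig', (c[:2]-.153*e), b[:2]+.085*e)
m=[P('mat',*p,.004) for p in((514,160),(703,174),(688,560),(492,548))];print('mat',np.mean(m,0),np.arctan2(*(m[0]-m[3])[1::-1]),np.linalg.norm(m[0]-m[3]),np.linalg.norm(m[0]-m[1]))
l=P('ledL',45,171,.085);r=P('ledR',433,191,.085);d=l-r
print('warm',(l+r)/2,np.arctan2(-d[0],d[1]),np.linalg.norm(d))
P('bottle',590,105,.06);P('shA',122,108,.15);P('shB',358,114,.15)
```

```text
butt [ 0.3848 -0.3028  0.022 ]
hfront [ 0.4905 -0.3186  0.02  ]
bend [ 0.6224 -0.3392  0.018 ]
tip [ 0.6227 -0.3172  0.018 ]
hook yaw -0.1517564365246086 0.24042764438391834 0.02200849952613546
orig [ 0.47119602 -0.31604598] [ 0.46879628 -0.31567898]
mat [ 0.6807 -0.2553  0.004 ]
mat [ 0.6655 -0.4305  0.004 ]
mat [ 0.3123 -0.3994  0.004 ]
mat [ 0.3264 -0.2233  0.004 ]
mat [ 0.4962425  -0.32713812  0.004     ] -0.09006242142279049 0.35580227194270286 0.17578554490855616
ledL [0.6581 0.1675 0.085 ]
ledR [ 0.6355 -0.1714  0.085 ]
warm [ 0.64678907 -0.00197236  0.085     ] -0.06662040591557435 0.3397040780341329
bottle [ 0.7177 -0.3175  0.06  ]
shA [0.6969 0.0954 0.15  ]
shB [ 0.6889 -0.1035  0.15  ]
```

Measured sizes match the given ones: hook 240 mm, ledge 340 mm, mat 356×176 mm. I'll raise the arm and travel to above the hook.

```bash
python3 -m inch '[[[-3,0,0,0,1],[-3,0,0,0,1],[-3,0,0,0,1],[0,-2.4,2.8,0,1],[0,-2.4,2.8,0,1],[0,-2.4,2.8,0,1],[0,-2.4,2.8,0,1],[0,-2.4,2.8,0,1]]]' 30
python3 -m inch '[[[0,-2.4,2.8,0,1],[0,-2.4,2.8,0,1],[0,-2.4,2.8,0,1],[0,-2.4,2.8,0,1],[0,-2.4,2.8,0,1],[0,-2.4,2.8,0,1],[0,-2.4,2.8,0,1],[0,-3,1.5,0,1]]]'
python3 -m inch '[[[0,-3.6,1.3,0,1],[0,-3.6,1.3,0,1],[0,-3.6,1.3,0,1],[0,-3.6,1.3,0,1],[0,-3.6,1.3,0,1],[0,-3.6,1.3,0,1],[0,-3.6,1.3,0,1],[0,-3.6,1.3,0,1]]]'
```

```text
time: 0.77
position: [0.2507, 0.4583, 0.3223]
tool_rot: [0.075, 0.704, -0.08, 0.702]
ft_force: [1.3, 0.4, 0.8]
grip_width: 0.087
time: 1.43
position: [0.4196, 0.2058, 0.3215]
tool_rot: [0.073, 0.704, -0.08, 0.701]
ft_force: [0.5, -0.5, -0.8]
grip_width: 0.087
time: 2.1
position: [0.4583, -0.1119, 0.3216]
tool_rot: [0.074, 0.706, -0.079, 0.7]
ft_force: [0.6, 0.3, 0.2]
grip_width: 0.0869
```

```bash
python3 -m inch '[[[0,-3.3,1,0,1],[0,-3.3,1,0,1],[0,-3.3,1,0,1],[0,-3.3,1,0,1],[2.5,-3.2,1,0,1],[3,-3.2,1,0,1],[3,0,0,-0.08,1],[3,0,0,0,1]]]'
python3 -m inch '[[[0,0,0,0,1],[0,0,0,0,1]]]' >/dev/null
python3 - <<'E'
from h import *
o=st();snap('wrist','w0.png')
ci=camera_info('wrist')
e=np.array([np.cos(-.152),np.sin(-.152)]);n=np.array([-e[1],e[0]]);O=np.array([.470,-.316])
for a,b,z in((0,0,.026),(-.085,0,.026),(.02,0,.026),(.15,0,.018),(.15,.02,.018)):
  print((a,b),proj('wrist',[*(O+a*e+b*n),z],ci))
E
```

```text
time: 2.77
position: [0.4757, -0.3366, 0.2129]
tool_rot: [0.043, 0.703, -0.058, 0.708]
ft_force: [-0.3, 0.2, -0.5]
grip_width: 0.0869
t 2.93 p [ 0.4721 -0.335   0.2059] 
R [[-0.005, 0.145, 0.989], [-0.011, 0.989, -0.145], [-1.0, -0.012, -0.003]] 
f [ 0.28 -0.49 -0.88] g 0.08721763357367401 q [-0.804  0.498  1.582 -0.013  1.057 -2.223]
(0, 0) [[293.32229375 188.44367033]]
(-0.085, 0) [[295.22648902 111.24993904]]
(0.02, 0) [[292.90916179 205.03798554]]
(0.15, 0) [[290.27722953 297.03566138]]
(0.15, 0.02) [[305.30160502 297.20718712]]
```

View pics/w0.png

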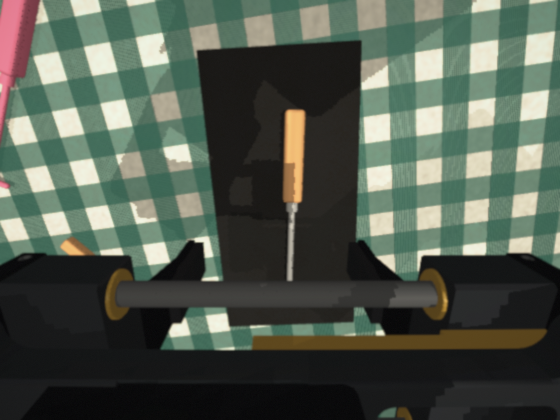

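The wrist view agrees with the estimate: butt at (295,110), handle front at (292,202), both within about 3 px. I'll descend onto the hook origin.

```bash
python3 -m inch '[[[0,1.9,-0.6,0,1],[3,0,0,0,1],[3,0,0,0,1],[3,0,0,0,1],[3,0,0,0,1],[2,0,0,0,1],[0,0,0,0,1],[0,0,0,0,1]]]'
python3 - <<'E'
from h import *
st()
E
```

```text
time: 3.65
position: [0.4809, -0.3212, 0.0802]
tool_rot: [0.038, 0.697, -0.061, 0.713]
ft_force: [-0.6, 0.6, 1.0]
grip_width: 0.0869
t 3.65 p [ 0.4809 -0.3212  0.0802] 
R [[0.02, 0.139, 0.99], [-0.035, 0.99, -0.139], [-0.999, -0.032, 0.024]] 
f [-0.6   0.56  0.96] g 0.08691713881999517 q [-0.776  0.671  1.699 -0.016  0.733 -2.196]
```

```bash
for i in 1 2 3; do python3 -m inch '[[[0,0,0,0,1]]]' >/dev/null
python3 - <<'E'
from h import *
o=robot.get_obs();print(np.round(o['position'],4),np.round(R.from_quat(o['tool_rot']).as_matrix()[:,0],4),np.round(o['q'],4))
E
done
```

```text
[ 0.4818 -0.3214  0.082 ] [ 0.0213 -0.0362 -0.9991] [-0.7755  0.6683  1.6977 -0.0162  0.7352 -2.1955]
[ 0.483  -0.3221  0.0841] [ 0.024  -0.0387 -0.999 ] [-0.7749  0.6651  1.6959 -0.0162  0.7365 -2.1955]
[ 0.484  -0.3228  0.0862] [ 0.0265 -0.0412 -0.9988] [-0.7745  0.662   1.6945 -0.0162  0.7373 -2.1955]
```

Run:
```python
from h import *
def p():
  o=robot.get_obs();print(round(o['time'],2),np.round(o['position'],4),np.round(o['q'],4),np.round(o['joint_velocities'],3),np.round(o['joint_torque'],1))
p()
for i in range(3): camera('wrist');p()
```

```text
3.9 [ 0.484  -0.3228  0.0862] [-0.7745  0.662   1.6945 -0.0162  0.7373 -2.1955] [ 0.003 -0.033 -0.018  0.001  0.008  0.001] [  0.  -42.8 -11.   -0.1  -0.1  -0. ]
3.95 [ 0.4843 -0.3231  0.0864] [-0.7746  0.6617  1.6942 -0.0162  0.737  -2.1955] [-0.003  0.008  0.004 -0.    -0.008 -0.002] [ -0.  -42.1 -10.5  -0.1  -0.   -0. ]
4.0 [ 0.484  -0.3229  0.086 ] [-0.7747  0.6623  1.6946 -0.0162  0.7369 -2.1955] [-0.003  0.015  0.012  0.001 -0.001 -0.001] [  0.1 -43.1 -11.   -0.1  -0.1  -0. ]
4.05 [ 0.4836 -0.3227  0.0855] [-0.7749  0.6629  1.6951 -0.0163  0.7368 -2.1955] [-0.003  0.011  0.011  0.    -0.003  0.002] [  0.1 -43.3 -11.1  -0.1  -0.1  -0. ]
```

```bash
cat >> h.py <<'E'
def settle(k=4):
    for i in range(k): camera('wrist')
    o=robot.get_obs(); M=R.from_quat(o['tool_rot']).as_matrix()
    print(round(o['time'],2),np.round(o['position'],4),'tilt',np.round(M[:2,0],4),'yaw',round(np.arctan2(M[1,2],M[0,2]),4),'f',np.round(o['ft_force'],2),'g',round(o['grip_width'],4),'v',np.round(o['joint_velocities'][1:3],3)); return o
E
python3 - <<'E'
from h import *
settle(3);settle(2)
E
python3 -m inch '[[[0,0,0,0,1]]]'>/dev/null; python3 -c "
from h import *
settle(0);settle(3)"
python3 -m inch '[[[1,0,0,0,1]]]'>/dev/null; python3 -c "
from h import *
settle(0);settle(1);settle(3)"
```

```text
4.2 [ 0.483  -0.3222  0.0845] tilt [ 0.0242 -0.039 ] yaw -0.138 f [-0.86 -0.78 -0.25] g 0.0867 v [0.006 0.002]
4.3 [ 0.4828 -0.3221  0.0841] tilt [ 0.0238 -0.0386] yaw -0.1381 f [-0.22 -0.17  1.01] g 0.0871 v [0.004 0.   ]
4.38 [ 0.4828 -0.322   0.084 ] tilt [ 0.0236 -0.0383] yaw -0.1382 f [-0.02 -0.03 -0.58] g 0.087 v [0.001 0.001]
4.53 [ 0.4828 -0.3221  0.084 ] tilt [ 0.0235 -0.0383] yaw -0.1382 f [ 0.42 -0.21  0.3 ] g 0.0867 v [ 0.002 -0.003]
4.62 [ 0.484  -0.3234  0.0752] tilt [ 0.0262 -0.041 ] yaw -0.1379 f [ 0.1 -0.2  0.1] g 0.0868 v [0.235 0.049]
4.67 [ 0.4827 -0.3223  0.0724] tilt [ 0.0229 -0.0377] yaw -0.1383 f [-0.26  0.24 -0.94] g 0.0871 v [0.006 0.018]
4.82 [ 0.4826 -0.3221  0.0732] tilt [ 0.0224 -0.0372] yaw -0.1382 f [ 0.7   0.17 -0.04] g 0.0872 v [-0.009 -0.006]
```

```bash
python3 -m inch '[[[-3,0,0,0,1],[-3,0,0,0,1],[-3,0,0,0,1],[-3,0,0,0,1]]]'>/dev/null; python3 -c "
from h import *
settle(0);settle(4)"
```

```text
5.15 [ 0.4759 -0.3142  0.1881] tilt [ 0.0074 -0.0224] yaw -0.1392 f [ 0.38 -1.23  1.09] g 0.0873 v [-0.519 -0.298]
5.35 [ 0.4767 -0.3149  0.1882] tilt [ 0.0101 -0.0252] yaw -0.1391 f [-0.48 -1.16  0.16] g 0.0868 v [0.038 0.034]
```

```bash
python3 -m inch '[[[-3,0,0,0,1],[-3,0,0,0,1],[-3,0,0,0,1],[-3,0,0,0,1],[-3,0,0,0,1]]]'>/dev/null; python3 -c "
from h import *
settle(4)"
for i in 1 2 3 4; do python3 -m inch '[[[4.1,0,0,0,1]]]'>/dev/null; python3 -c "
from h import *
settle(3)"; done
```

```text
5.97 [ 0.4695 -0.3061  0.3262] tilt [-0.0151 -0.0004] yaw -0.14 f [-0.53 -0.78 -0.52] g 0.0873 v [0.027 0.039]
6.2 [ 0.4661 -0.3035  0.2809] tilt [-0.0243  0.0087] yaw -0.14 f [-0.88  0.03 -0.34] g 0.0872 v [-0.039 -0.087]
6.43 [ 0.4638 -0.3019  0.2421] tilt [-0.0302  0.0143] yaw -0.14 f [-0.2   0.59  0.56] g 0.0874 v [-0.047 -0.068]
6.67 [ 0.4618 -0.3006  0.2022] tilt [-0.0337  0.0177] yaw -0.14 f [-0.15 -0.16  0.32] g 0.0868 v [-0.044 -0.052]
6.9 [ 0.4597 -0.2991  0.1614] tilt [-0.0366  0.0206] yaw -0.1399 f [ 0.2  -0.4  -0.07] g 0.0868 v [-0.045 -0.044]
```

```bash
python3 -m inch '[[[2,-1.6,1.2,0,1],[3,0,0,0,1],[3,0,0,0,1]]]'>/dev/null; python3 -c "
from h import *
settle(4)"
```

```text
7.35 [ 0.4737 -0.3215  0.093 ] tilt [-0.0213  0.005 ] yaw -0.1387 f [ 0.55 -1.02 -0.14] g 0.0867 v [-0.023 -0.007]
```

```bash
python3 -m inch '[[[2,0.5,-0.4,0,1],[2,0,0,0,1],[1.8,0,0,0,1]]]'>/dev/null; python3 -c "
from h import *
settle(4)"
```

```text
7.8 [ 0.4755 -0.3213  0.046 ] tilt [-0.0072 -0.0091] yaw -0.1381 f [ 0.91 -1.09  0.45] g 0.087 v [-0.006 -0.006]
```

```bash
python3 -m inch '[[[1.4,0.4,-0.7,0.014,1]]]'>/dev/null; python3 -c "
from h import *
settle(4)"
```

```text
8.08 [ 0.4695 -0.3169  0.0334] tilt [-0.0062 -0.0101] yaw -0.1517 f [-0.4  -0.34  0.21] g 0.0871 v [ 0.003 -0.012]
```

```bash
python3 -m inch '[[[1.5,0.1,0,0,1]]]'>/dev/null; python3 -c "
from h import *
settle(4)"
```

```text
8.37 [ 0.4699 -0.3163  0.019 ] tilt [-0.0059 -0.0105] yaw -0.1515 f [0.41 0.04 0.27] g 0.0869 v [-0.005 -0.002]
```

```bash
python3 -m inch '[[[0.1,0,0,0,0],[0,0,0,0,0],[0,0,0,0,0],[0,0,0,0,0]]]' 40; python3 -c "
from h import *
settle(4)"
```

```text
time: 8.7
position: [0.4712, -0.3176, 0.0203]
tool_rot: [0.049, 0.706, -0.058, 0.704]
ft_force: [0.3, -0.1, -1.2]
grip_width: 0.0681
8.9 [ 0.471  -0.3174  0.02  ] tilt [-0.0037 -0.0127] yaw -0.1513 f [-0.16  0.11 -0.18] g 0.0524 v [ 0.002 -0.   ]
```

```bash
python3 -m inch '[[[0.2,0,0,0,0]]]'>/dev/null; python3 -c "
from h import *
settle(5);settle(3)"
```

```text
9.23 [ 0.4709 -0.3174  0.0178] tilt [-0.0039 -0.0125] yaw -0.1512 f [ 0.24 -0.42  0.16] g 0.0255 v [-0.002 -0.001]
9.38 [ 0.471  -0.3174  0.0179] tilt [-0.0038 -0.0126] yaw -0.1513 f [-0.21  0.2  -0.2 ] g 0.0215 v [-0.     0.001]
```

```bash
python3 -m inch '[[[-1.5,0,0,0,0],[-2.5,0,0,0,0]]]'>/dev/null; python3 -c "
from h import *
settle(5)"
python3 -m inch '[[[0,1.5,-2.2,0,0],[0,3,0,-0.05,0],[0,3,0,-0.04,0],[0,3,0,0,0],[0,3,0,0,0],[0,2,0,0,0]]]'>/dev/null; python3 -c "
from h import *
settle(5);snap('scene','sc1.png')"
```

```text
9.8 [ 0.4694 -0.3153  0.0552] tilt [-0.0082 -0.0081] yaw -0.1515 f [ 0.76 -0.62 -1.73] g 0.0217 v [0.014 0.008]
10.55 [ 0.4622 -0.1617  0.0481] tilt [-0.0073 -0.0117] yaw -0.0673 f [ 0.46  0.62 -1.55] g 0.0218 v [-0.004 -0.015]
```

View pics/sc1.png

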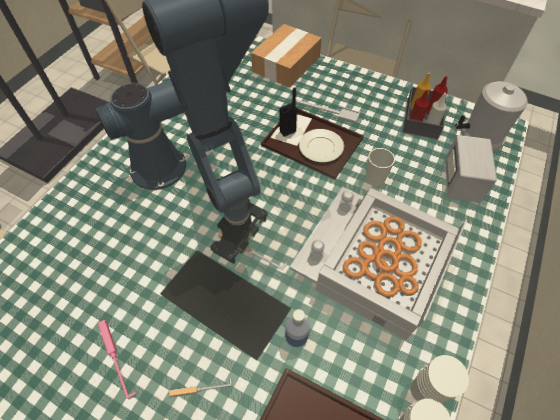

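```bash
python3 -m inch '[[[0,2,-1,0,0],[0,2.5,-0.5,0,0],[0,2,0,0,0]]]'>/dev/null; python3 -c "
from h import *
o=settle(5);im=snap('top','t1.png')
p=o['position'];e=np.array([.9978,-.0666]);n=np.array([.0666,.9978])
O=np.array(p[:2])-.001*e
for a,b in((0.04,0),(.15,0),(.15,.02)): print(proj('top',[*(O+a*e+b*n),p[2]-.003]))
print('w frame',(O-[.6468,-.002])@np.array([e,n]).T)
cv2.imwrite('pics/t1c.png',cv2.resize(im[160:250,220:330,::-1],None,fx=6,fy=6,interpolation=cv2.INTER_CUBIC))"
```

```text
11.1 [ 0.4574 -0.1049  0.0473] tilt [ 0.0034 -0.0189] yaw -0.077 f [-0.07  0.43 -2.11] g 0.0219 v [ 0.001 -0.004]
[[289.54757913 223.343076  ]]
[[290.81898943 194.57326127]]
[[285.55438631 194.29904565]]
w frame [-0.1831396 -0.1153068]
```

View pics/t1c.png

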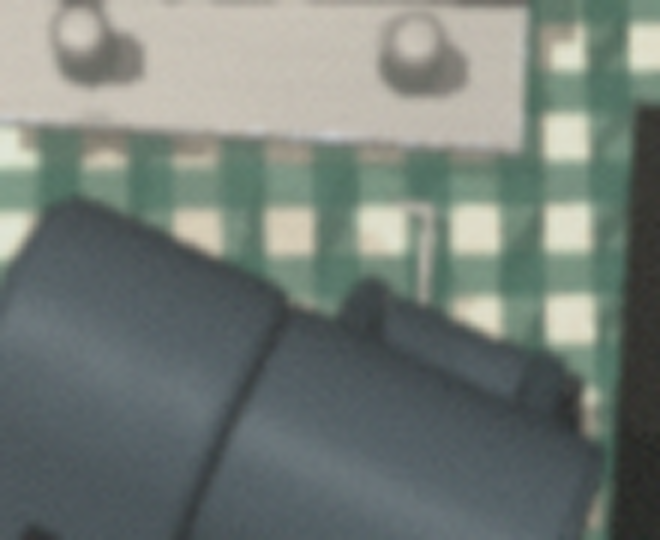

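The hook is held true: the bend at crop (427,209) corresponds to image (291,195), against a predicted (290.8,194.6). Next I'll go in under the ledge, right of the eye's range.

```bash
cat >> h.py <<'E'
def wf(k=4):
    o=settle(k); e=np.array([.9978,-.0666]);n=np.array([.0666,.9978])
    O=np.array(o['position'][:2])-.001*e; a=(O-[.6468,-.002])@np.array([e,n]).T*1000
    M=R.from_quat(o['tool_rot']).as_matrix(); yw=np.arctan2(M[1,2],M[0,2])+.0666
    f=np.array(o['ft_force'])
    print('rod/org mm',np.round(a,1),'bend',np.round(a+150*np.array([np.cos(yw),np.sin(yw)]),1),'rod z',round(1000*(o['position'][2]-.003),1),'fx fy',np.round([f[:2]@e,f[:2]@n],2),'dyaw',round(yw,4))
    return o
E
python3 -m inch '[[[0,0.3,1.8,-0.010,0]]]'>/dev/null; python3 -c "
from h import *
wf(5)"
python3 -m inch '[[[0,0,2,0,0],[0,0,2,0,0]]]'>/dev/null; python3 -c "
from h import *
wf(5)"
```

```text
11.48 [ 0.4748 -0.1039  0.0473] tilt [ 0.0023 -0.0185] yaw -0.0684 f [-0.01  0.04 -1.88] g 0.0217 v [-0.001  0.018]
rod/org mm [-165.8 -113.1] bend [ -15.8 -113.4] rod z 44.3 fx fy [-0.02  0.04] dyaw -0.0018
11.9 [ 0.5064 -0.1044  0.0461] tilt [-0.0113 -0.013 ] yaw -0.0699 f [ 0.44  0.05 -2.73] g 0.0215 v [-0.002  0.011]
rod/org mm [-134.2 -111.5] bend [  15.8 -112. ] rod z 43.1 fx fy [0.44 0.08] dyaw -0.0033
```

```bash
python3 -m inch '[[[-0.3,0,2.3,-0.003,0]]]'>/dev/null; python3 -c "
from h import *
wf(5)"
python3 -m inch '[[[0,0,2.3,0,0]]]'>/dev/null; python3 -c "
from h import *
wf(5)"
```

```text
12.23 [ 0.5275 -0.1054  0.0487] tilt [-0.0139 -0.0121] yaw -0.067 f [ 0.25 -0.33 -1.87] g 0.0217 v [0.003 0.01 ]
rod/org mm [-113.1 -111.2] bend [  36.9 -111.2] rod z 45.7 fx fy [ 0.27 -0.31] dyaw -0.0004
12.57 [ 0.5486 -0.1065  0.0481] tilt [-0.0166 -0.0111] yaw -0.0669 f [-0.12  0.19 -0.99] g 0.022 v [0.    0.008]
rod/org mm [ -92.1 -110.8] bend [  57.9 -110.8] rod z 45.1 fx fy [-0.13  0.18] dyaw -0.0003
```

```bash
python3 -m inch '[[[0,1.8,0.5,0,0]]]'>/dev/null; python3 -c "
from h import *
wf(4)"
python3 -m inch '[[[0,0.4,0,0,0]]]'>/dev/null; python3 -c "
from h import *
wf(2)"
python3 -m inch '[[[0,0.4,0,0,0]]]'>/dev/null; python3 -c "
from h import *
wf(2)"
```

```text
12.85 [ 0.5535 -0.0884  0.0476] tilt [-0.0183 -0.0109] yaw -0.0658 f [-0.5  -0.42 -2.12] g 0.0216 v [-0.    -0.013]
rod/org mm [-88.4 -92.5] bend [ 61.6 -92.3] rod z 44.6 fx fy [-0.47 -0.45] dyaw 0.0008
13.03 [ 0.5528 -0.0841  0.0475] tilt [-0.0196 -0.0104] yaw -0.0657 f [-1.12  0.61 -1.44] g 0.0216 v [ 0.001 -0.009]
rod/org mm [-89.3 -88.2] bend [ 60.7 -88.1] rod z 44.5 fx fy [-1.16  0.54] dyaw 0.0009
13.22 [ 0.5527 -0.0798  0.0474] tilt [-0.0203 -0.01  ] yaw -0.0657 f [-0.25 -0.11 -1.98] g 0.0218 v [ 0.002 -0.004]
rod/org mm [-89.8 -83.9] bend [ 60.2 -83.7] rod z 44.4 fx fy [-0.24 -0.12] dyaw 0.0009
```

```bash
cat > chk.py <<'E'
from h import *
import sys
o=wf(2); f=np.array(o['ft_force']); n=np.array([.0666,.9978]); e=np.array([.9978,-.0666])
sys.exit(abs(f[:2]@n)>2 or abs(f[:2]@e)>2.5)
E
python3 -m inch '[[[0,0.4,0.1,0,0]]]'>/dev/null; python3 chk.py && python3 -m inch '[[[0,0.4,0.1,0,0]]]'>/dev/null && python3 chk.py && python3 -m inch '[[[0,0.4,0,0,0]]]'>/dev/null && python3 chk.py && python3 -m inch '[[[0,0.4,0,0,0]]]'>/dev/null && python3 chk.py && python3 -m inch '[[[0,0.4,0,0,0]]]'>/dev/null && python3 chk.py
```

```text
13.4 [ 0.554  -0.0754  0.0473] tilt [-0.0203 -0.0099] yaw -0.0654 f [-1.19 -0.22 -1.61] g 0.0219 v [ 0.002 -0.002]
rod/org mm [-88.7 -79.4] bend [ 61.3 -79.2] rod z 44.3 fx fy [-1.17 -0.29] dyaw 0.0012False
```

```bash
sed -i 's/sys.exit(\(.*\))$/sys.exit(int(\1))/' chk.py
python3 -m inch '[[[0,0.4,0.1,0,0]]]'>/dev/null; python3 chk.py && python3 -m inch '[[[0,0.4,0.1,0,0]]]'>/dev/null && python3 chk.py && python3 -m inch '[[[0,0.4,0,0,0]]]'>/dev/null && python3 chk.py && python3 -m inch '[[[0,0.4,0,0,0]]]'>/dev/null && python3 chk.py && python3 -m inch '[[[0,0.4,0,0,0]]]'>/dev/null && python3 chk.py
```

```text
13.58 [ 0.5554 -0.0709  0.0472] tilt [-0.0202 -0.0097] yaw -0.065 f [-0.42 -0.15 -1.81] g 0.0214 v [-0.001  0.   ]
rod/org mm [-87.6 -74.9] bend [ 62.4 -74.6] rod z 44.2 fx fy [-0.41 -0.18] dyaw 0.0016
13.77 [ 0.5568 -0.0664  0.0472] tilt [-0.0201 -0.0096] yaw -0.0644 f [-0.77  0.79 -2.42] g 0.0215 v [-0.001  0.003]
rod/org mm [-86.5 -70.3] bend [ 63.5 -69.9] rod z 44.2 fx fy [-0.82  0.74] dyaw 0.0022
13.95 [ 0.5569 -0.0618  0.0471] tilt [-0.0204 -0.0093] yaw -0.064 f [ 0.31 -0.04 -1.89] g 0.0218 v [ 0.001 -0.   ]
rod/org mm [-86.7 -65.7] bend [ 63.3 -65.3] rod z 44.1 fx fy [ 0.31 -0.02] dyaw 0.0026
14.13 [ 0.557  -0.0572  0.047 ] tilt [-0.0209 -0.009 ] yaw -0.0635 f [-0.39  0.52 -2.5 ] g 0.0214 v [-0.    -0.001]
rod/org mm [-86.9 -61. ] bend [ 63.1 -60.6] rod z 44.0 fx fy [-0.43  0.49] dyaw 0.0031
14.32 [ 0.557  -0.0526  0.0469] tilt [-0.0213 -0.0088] yaw -0.0631 f [ 0.23  0.28 -2.05] g 0.0219 v [ 0.001 -0.   ]
rod/org mm [-87.2 -56.4] bend [ 62.8 -55.9] rod z 43.9 fx fy [0.21 0.29] dyaw 0.0035
```

```bash
sed -i 's/wf(2)/wf(1)/' chk.py
python3 -m inch '[[[-0.05,0.4,0,0.004,0]]]'>/dev/null; python3 chk.py && python3 -m inch '[[[0,0.4,0,0,0]]]'>/dev/null && python3 chk.py && python3 -m inch '[[[0,0.4,0,0,0]]]'>/dev/null && python3 chk.py && python3 -m inch '[[[0,0.4,0,0,0]]]'>/dev/null && python3 chk.py && python3 -m inch '[[[0,0.4,0,0,0]]]'>/dev/null && python3 chk.py && python3 -m inch '[[[-0.05,0.4,0,0,0]]]'>/dev/null && python3 chk.py && python3 -m inch '[[[0,0.4,0,0,0]]]'>/dev/null && python3 chk.py
```

```text
14.45 [ 0.5572 -0.0477  0.0474] tilt [-0.0215 -0.0083] yaw -0.0677 f [ 0.34  0.82 -2.08] g 0.0219 v [-0.003  0.004]
rod/org mm [-87.3 -51.6] bend [ 62.7 -51.8] rod z 44.4 fx fy [0.29 0.84] dyaw -0.0011
14.58 [ 0.5574 -0.0428  0.0475] tilt [-0.0215 -0.0078] yaw -0.0677 f [ 0.44  0.94 -2.18] g 0.0217 v [-0.001  0.005]
rod/org mm [-87.4 -46.6] bend [ 62.6 -46.8] rod z 44.5 fx fy [0.38 0.97] dyaw -0.0011
14.72 [ 0.5576 -0.0377  0.0474] tilt [-0.0218 -0.0072] yaw -0.0678 f [-0.37  0.97 -1.9 ] g 0.022 v [-0.001  0.005]
rod/org mm [-87.6 -41.6] bend [ 62.4 -41.8] rod z 44.4 fx fy [-0.43  0.95] dyaw -0.0012
14.85 [ 0.5578 -0.0326  0.0474] tilt [-0.022  -0.0067] yaw -0.0677 f [ 0.9   1.88 -0.83] g 0.0215 v [0.001 0.006]
rod/org mm [-87.8 -36.5] bend [ 62.2 -36.7] rod z 44.4 fx fy [0.78 1.94] dyaw -0.0011
14.98 [ 0.5579 -0.0275  0.0473] tilt [-0.0222 -0.0061] yaw -0.0676 f [-0.11  0.86 -1.87] g 0.0219 v [-0.     0.006]
rod/org mm [-88.  -31.4] bend [ 62.  -31.5] rod z 44.3 fx fy [-0.16  0.85] dyaw -0.001
15.12 [ 0.5581 -0.0225  0.0478] tilt [-0.0224 -0.0056] yaw -0.0675 f [-0.32  0.64 -0.99] g 0.0217 v [0.001 0.004]
rod/org mm [-88.1 -26.3] bend [ 61.9 -26.5] rod z 44.8 fx fy [-0.37  0.62] dyaw -0.0009
15.25 [ 0.5583 -0.0174  0.0479] tilt [-0.0224 -0.0051] yaw -0.0674 f [ 0.67  0.54 -2.15] g 0.0216 v [-0.001  0.006]
rod/org mm [-88.2 -21.3] bend [ 61.8 -21.4] rod z 44.9 fx fy [0.63 0.58] dyaw -0.0008
```

```bash
python3 -m inch '[[[0,0.4,0.05,0,0]]]'>/dev/null; python3 chk.py && python3 -m inch '[[[0,0.4,0.05,0,0]]]'>/dev/null && python3 chk.py && python3 -m inch '[[[0,0.4,0,0,0]]]'>/dev/null && python3 chk.py && python3 -m inch '[[[0,0.4,0,0,0]]]'>/dev/null && python3 chk.py && python3 -m inch '[[[0,0.4,0,0,0]]]'>/dev/null && python3 chk.py && python3 -m inch '[[[-0.05,0.4,0,0,0]]]'>/dev/null && python3 chk.py && python3 -m inch '[[[0,0.4,0,0,0]]]'>/dev/null && python3 chk.py
```

```text
15.38 [ 0.5592 -0.0125  0.0478] tilt [-0.0224 -0.0046] yaw -0.0674 f [-1.31  0.97 -1.58] g 0.0215 v [0.001 0.005]
rod/org mm [-87.7 -16.3] bend [ 62.3 -16.4] rod z 44.8 fx fy [-1.37  0.88] dyaw -0.0008
15.52 [ 0.5601 -0.0075  0.0478] tilt [-0.0223 -0.0041] yaw -0.0675 f [ 0.72  0.32 -1.59] g 0.0216 v [-0.001  0.005]
rod/org mm [-87.2 -11.3] bend [ 62.8 -11.4] rod z 44.8 fx fy [0.69 0.37] dyaw -0.0009
15.65 [ 0.5604 -0.0025  0.0478] tilt [-0.0223 -0.0036] yaw -0.0674 f [ 0.28  0.4  -2.3 ] g 0.0219 v [-0.001  0.008]
rod/org mm [-87.2  -6.2] bend [62.8 -6.4] rod z 44.8 fx fy [0.25 0.42] dyaw -0.0008
15.78 [0.5606 0.0025 0.0478] tilt [-0.0223 -0.0031] yaw -0.0674 f [-0.18  0.94 -2.82] g 0.0214 v [-0.003  0.005]
rod/org mm [-87.3  -1.2] bend [62.7 -1.4] rod z 44.8 fx fy [-0.25  0.92] dyaw -0.0008
15.92 [0.5608 0.0075 0.0477] tilt [-0.0225 -0.0026] yaw -0.0674 f [ 0.38  0.42 -1.84] g 0.0215 v [0.001 0.005]
rod/org mm [-87.5   3.8] bend [62.5  3.7] rod z 44.7 fx fy [0.35 0.45] dyaw -0.0008
16.05 [0.561  0.0125 0.0483] tilt [-0.0226 -0.0021] yaw -0.0674 f [-0.07  1.31 -1.99] g 0.0212 v [-0.     0.003]
rod/org mm [-87.6   8.8] bend [62.4  8.7] rod z 45.3 fx fy [-0.16  1.3 ] dyaw -0.0008
16.18 [0.5613 0.0175 0.0483] tilt [-0.0225 -0.0016] yaw -0.0673 f [ 0.19  0.18 -2.24] g 0.0218 v [-0.     0.005]
rod/org mm [-87.6  13.8] bend [62.4 13.7] rod z 45.3 fx fy [0.18 0.19] dyaw -0.0007
```

```bash
python3 -m inch '[[[0,0.4,0.05,0,0]]]'>/dev/null; python3 chk.py && python3 -m inch '[[[0,0.4,0,0,0]]]'>/dev/null && python3 chk.py && python3 -m inch '[[[0,0.4,0,0,0]]]'>/dev/null && python3 chk.py && python3 -m inch '[[[0,0.4,0,0,0]]]'>/dev/null && python3 chk.py && python3 -m inch '[[[0,0.4,0,0,0]]]'>/dev/null && python3 chk.py && python3 -m inch '[[[0,0.4,0,0,0]]]'>/dev/null && python3 chk.py
```

```text
16.32 [0.5621 0.0225 0.0483] tilt [-0.0224 -0.0011] yaw -0.0673 f [-0.5   0.74 -1.78] g 0.0213 v [-0.001  0.004]
rod/org mm [-87.1  18.8] bend [62.9 18.7] rod z 45.3 fx fy [-0.54  0.7 ] dyaw -0.0007
16.45 [0.5624 0.0275 0.0483] tilt [-0.0223 -0.0006] yaw -0.0674 f [ 0.41  0.29 -2.01] g 0.0219 v [-0.001  0.006]
rod/org mm [-87.1  23.8] bend [62.9 23.7] rod z 45.3 fx fy [0.39 0.31] dyaw -0.0008
16.58 [0.5627 0.0325 0.0483] tilt [-0.0223 -0.0001] yaw -0.0672 f [-0.08 -0.09 -1.85] g 0.0219 v [0.001 0.005]
rod/org mm [-87.2  28.8] bend [62.8 28.7] rod z 45.3 fx fy [-0.07 -0.09] dyaw -0.0006
16.72 [0.5629 0.0375 0.0483] tilt [-0.0224  0.0004] yaw -0.0673 f [ 0.03  0.31 -1.8 ] g 0.0217 v [-0.002  0.005]
rod/org mm [-87.4  33.9] bend [62.6 33.8] rod z 45.3 fx fy [0.01 0.31] dyaw -0.0007
16.85 [0.5631 0.0425 0.0483] tilt [-0.0224  0.0009] yaw -0.0673 f [ 0.47  0.5  -2.36] g 0.0214 v [-0.002  0.004]
rod/org mm [-87.4  38.9] bend [62.6 38.8] rod z 45.3 fx fy [0.44 0.53] dyaw -0.0007
16.98 [0.5634 0.0475 0.0483] tilt [-0.0224  0.0014] yaw -0.0672 f [ 1.27 -0.18 -2.04] g 0.0218 v [-0.003  0.005]
rod/org mm [-87.6  43.9] bend [62.4 43.8] rod z 45.3 fx fy [ 1.28 -0.1 ] dyaw -0.0006
```

```bash
python3 -m inch '[[[0,0.3,0,0,0]]]'>/dev/null; python3 chk.py && python3 -m inch '[[[0,0.3,0,0,0]]]'>/dev/null && python3 chk.py && python3 -m inch '[[[0,0.3,0,0,0]]]'>/dev/null && python3 chk.py && python3 -m inch '[[[0,0.3,0,0,0]]]'>/dev/null && python3 chk.py
```

```text
17.12 [0.5636 0.0509 0.0483] tilt [-0.0223  0.0013] yaw -0.0683 f [ 0.57 -3.22 -1.71] g 0.0217 v [-0.001  0.002]
rod/org mm [-87.5  47.3] bend [62.5 47. ] rod z 45.3 fx fy [ 0.78 -3.17] dyaw -0.0017
```

Contact of −3.2 N at rod y≈47 puts the eye at y≈+53, which is inside its ±60 range; a tip contact would put it at 70. So the tip is through the eye. I'll back off slightly and pull gently.

```bash
python3 -m inch '[[[0,-0.2,-0.4,0,0]]]'>/dev/null; python3 -c "
from h import *
wf(1)"; python3 -m inch '[[[0,0,-0.5,0,0]]]'>/dev/null;python3 -c "
from h import *
wf(1)";  python3 -m inch '[[[0,0,-0.5,0,0]]]'>/dev/null;python3 -c "
from h import *
wf(1)"
```

```text
17.25 [0.5586 0.0491 0.0484] tilt [-0.0233  0.0012] yaw -0.0678 f [-1.23  0.03 -1.39] g 0.0214 v [0.002 0.013]
rod/org mm [-92.4  45.1] bend [57.6 44.9] rod z 45.4 fx fy [-1.23 -0.05] dyaw -0.0012
17.38 [0.5538 0.0494 0.0487] tilt [-0.021   0.0011] yaw -0.0678 f [ 2.78  0.33 -0.92] g 0.0221 v [ 0.002 -0.015]
rod/org mm [-97.2  45.1] bend [52.8 44.9] rod z 45.7 fx fy [2.75 0.52] dyaw -0.0012
17.52 [0.5503 0.0496 0.0494] tilt [-0.0159  0.0009] yaw -0.0676 f [ 3.53  0.63 -1.43] g 0.0218 v [ 0.004 -0.002]
rod/org mm [-100.7   45. ] bend [49.3 44.9] rod z 46.4 fx fy [3.48 0.87] dyaw -0.001
```

```bash
cat > pull.py <<'E'
from h import *
import sys
o=wf(1); f=np.array(o['ft_force']); sys.exit(int(np.linalg.norm(f[:2])>9))
E
python3 -m inch '[[[0,0,-0.6,0,0]]]'>/dev/null;python3 pull.py && python3 -m inch '[[[0,0,-0.8,0,0]]]'>/dev/null &&python3 pull.py && python3 -m inch '[[[0,0,-0.8,0,0]]]'>/dev/null &&python3 pull.py
```

```text
17.65 [0.5454 0.0499 0.0499] tilt [-0.012   0.0006] yaw -0.0674 f [ 3.88  0.04 -1.88] g 0.0217 v [0.004 0.003]
rod/org mm [-105.7   45.1] bend [44.3 45. ] rod z 46.9 fx fy [3.86 0.3 ] dyaw -0.0008
17.78 [0.538  0.0504 0.0504] tilt [-0.009   0.0004] yaw -0.0675 f [ 1.97  0.63 -2.63] g 0.022 v [0.007 0.012]
rod/org mm [-113.1   45. ] bend [36.9 44.9] rod z 47.4 fx fy [1.93 0.76] dyaw -0.0009
17.92 [0.5301 0.0509 0.0508] tilt [-0.007   0.0002] yaw -0.0677 f [ 2.04 -0.24 -2.96] g 0.0219 v [0.006 0.01 ]
rod/org mm [-120.9   45. ] bend [29.1 44.9] rod z 47.8 fx fy [ 2.05 -0.11] dyaw -0.0011
```

```bash
python3 -m inch '[[[0.15,0,-0.8,0,0]]]'>/dev/null;python3 pull.py && python3 -m inch '[[[0.1,0,-0.8,0,0]]]'>/dev/null &&python3 pull.py && python3 -m inch '[[[0.1,0,-0.8,0,0]]]'>/dev/null &&python3 pull.py&& python3 -m inch '[[[0.1,0,-0.8,0,0]]]'>/dev/null &&python3 pull.py&& python3 -m inch '[[[0.1,0,-0.8,0,0]]]'>/dev/null &&python3 pull.py&& python3 -m inch '[[[0.1,0,-0.8,0,0]]]'>/dev/null &&python3 pull.py
```

```text
18.05 [0.5225 0.0513 0.0496] tilt [-0.0042  0.    ] yaw -0.0678 f [ 2.68 -0.49 -0.72] g 0.0219 v [0.002 0.005]
rod/org mm [-128.5   44.9] bend [21.5 44.7] rod z 46.6 fx fy [ 2.71 -0.31] dyaw -0.0012
18.18 [0.515  0.0518 0.049 ] tilt [-0.0013 -0.0003] yaw -0.0678 f [ 2.34  0.26 -0.36] g 0.0214 v [0.005 0.008]
rod/org mm [-136.1   44.9] bend [13.9 44.7] rod z 46.0 fx fy [2.32 0.41] dyaw -0.0012
18.32 [0.5075 0.0523 0.0484] tilt [ 0.0014 -0.0005] yaw -0.0678 f [ 2.36  0.15 -1.02] g 0.0214 v [0.006 0.011]
rod/org mm [-143.6   44.9] bend [ 6.4 44.7] rod z 45.4 fx fy [2.34 0.31] dyaw -0.0012
18.45 [0.4997 0.0528 0.0478] tilt [ 0.0037 -0.0007] yaw -0.0677 f [ 2.52  0.01 -0.46] g 0.0219 v [0.004 0.009]
rod/org mm [-151.4   44.9] bend [-1.4 44.8] rod z 44.8 fx fy [2.51 0.18] dyaw -0.0011
18.58 [0.4915 0.0534 0.0469] tilt [ 0.0048 -0.0008] yaw -0.0676 f [ 3.12  0.14 -0.86] g 0.0219 v [0.006 0.013]
rod/org mm [-159.6   44.9] bend [-9.6 44.8] rod z 43.9 fx fy [3.1  0.34] dyaw -0.001
18.72 [0.4833 0.0539 0.046 ] tilt [ 0.0058 -0.0009] yaw -0.0676 f [ 1.6  -1.01 -0.08] g 0.0214 v [0.002 0.008]
rod/org mm [-167.9   44.9] bend [-17.9  44.8] rod z 43.0 fx fy [ 1.66 -0.9 ] dyaw -0.001
```

Consistent drag of about 2.5 N, so the pan is following. I'll look from the top once, then finish the pull.

```bash
python3 -m inch '[[[0,0,-0.8,0,0]]]'>/dev/null;python3 pull.py && python3 -m inch '[[[0,0,-0.7,0,0]]]'>/dev/null &&python3 pull.py && python3 -m inch '[[[0,0,-0.4,0,0]]]'>/dev/null &&python3 pull.py&& python3 -m inch '[[[0,0,-0.4,0,0]]]'>/dev/null &&python3 pull.py
python3 - <<'E'
from h import *
im=snap('scene','s2.png')
cv2.imwrite('pics/s2c.png',cv2.resize(im[170:300,190:370,::-1],None,fx=4,fy=4,interpolation=cv2.INTER_CUBIC))
E
```

```text
18.85 [0.4748 0.0545 0.0462] tilt [ 0.0059 -0.0009] yaw -0.0675 f [ 2.78 -0.3  -1.17] g 0.0218 v [0.005 0.013]
rod/org mm [-176.4   45. ] bend [-26.4  44.8] rod z 43.2 fx fy [ 2.79 -0.11] dyaw -0.0009
18.98 [0.4672 0.0551 0.0462] tilt [ 0.0056 -0.0009] yaw -0.0675 f [ 3.36  0.62 -1.8 ] g 0.0219 v [0.005 0.009]
rod/org mm [-184.   45.] bend [-34.   44.8] rod z 43.2 fx fy [3.31 0.84] dyaw -0.0009
19.12 [0.463  0.0553 0.0462] tilt [ 0.0058 -0.0009] yaw -0.0675 f [ 3.37  0.44 -1.85] g 0.0217 v [0.003 0.002]
rod/org mm [-188.2   44.9] bend [-38.2  44.8] rod z 43.2 fx fy [3.33 0.66] dyaw -0.0009
19.25 [0.4591 0.0556 0.0463] tilt [ 0.0064 -0.001 ] yaw -0.0675 f [ 5.91 -0.52 -2.4 ] g 0.0219 v [ 0.002 -0.008]
rod/org mm [-192.1   44.9] bend [-42.1  44.8] rod z 43.3 fx fy [ 5.93 -0.13] dyaw -0.0009
```

View pics/s2c.png

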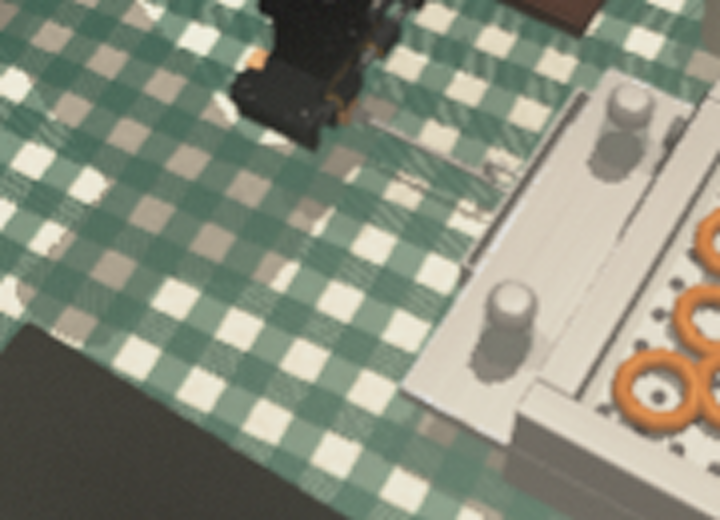

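The eye and pan front (from (465,268) to (585,95) in the crop) now show ahead of the ledge, with the hook caught. The force rose to 5.9 N at bend −42, where the stop is expected. One more gentle step will confirm.

```bash
python3 -m inch '[[[0,0,-0.3,0,0]]]'>/dev/null;python3 pull.py && python3 -m inch '[[[0,0,-0.2,0,0]]]'>/dev/null &&python3 pull.py
```

```text
19.43 [0.4589 0.0554 0.0465] tilt [ 0.0119 -0.0016] yaw -0.0676 f [ 8.2   0.52 -4.25] g 0.0218 v [ 0.004 -0.012]
rod/org mm [-192.3   44.8] bend [-42.3  44.6] rod z 43.5 fx fy [8.15 1.07] dyaw -0.001
19.57 [0.459  0.0553 0.0466] tilt [ 0.0159 -0.0021] yaw -0.0674 f [ 7.17  0.6  -4.92] g 0.0219 v [ 0.003 -0.006]
rod/org mm [-192.2   44.7] bend [-42.2  44.5] rod z 43.6 fx fy [7.11 1.07] dyaw -0.0008
```

At the stop: no movement at about 7–8 N. Unhook: 9 mm forward, then slide right.

```bash
python3 -m inch '[[[0,-0.1,0.9,0,0]]]'>/dev/null; python3 -c "
from h import *
wf(3)"; python3 -m inch '[[[0,-0.8,0,0,0]]]'>/dev/null; python3 -c "
from h import *
wf(2)"
```

```text
19.8 [0.4665 0.0538 0.0463] tilt [ 0.0118 -0.0017] yaw -0.0675 f [-0.12 -0.82 -1.9 ] g 0.022 v [-0.003  0.026]
rod/org mm [-184.6   43.6] bend [-34.6  43.5] rod z 43.3 fx fy [-0.07 -0.82] dyaw -0.0009
19.98 [0.4641 0.0453 0.046 ] tilt [ 0.0079 -0.0013] yaw -0.0681 f [ 0.27  1.1  -2.55] g 0.0219 v [-0.003 -0.008]
rod/org mm [-186.4   35. ] bend [-36.4  34.8] rod z 43.0 fx fy [0.2  1.12] dyaw -0.0015
```

```bash
python3 -m inch '[[[0,-0.8,0.2,0,0]]]'>/dev/null; python3 -c "
from h import *
wf(2)"; python3 -m inch '[[[0,-1,0.1,0,0]]]'>/dev/null; python3 -c "
from h import *
wf(2)";python3 -m inch '[[[0,-1,0,0,0]]]'>/dev/null; python3 -c "
from h import *
wf(2)"
```

```text
20.17 [0.4653 0.0362 0.0459] tilt [ 0.0072 -0.0014] yaw -0.0692 f [-0.51  0.75 -1.51] g 0.022 v [-0.003 -0.004]
rod/org mm [-184.6   26. ] bend [-34.6  25.6] rod z 42.9 fx fy [-0.56  0.72] dyaw -0.0026
20.35 [0.466  0.0248 0.0459] tilt [ 0.0077 -0.0017] yaw -0.0706 f [-0.18 -0.1  -1.41] g 0.0217 v [-0.001  0.   ]
rod/org mm [-183.2   14.7] bend [-33.2  14.1] rod z 42.9 fx fy [-0.18 -0.11] dyaw -0.004
20.53 [0.4656 0.0135 0.046 ] tilt [ 0.0082 -0.0021] yaw -0.072 f [ 0.32 -0.21 -2.44] g 0.0218 v [-0.002  0.001]
rod/org mm [-182.8    3.4] bend [-32.8   2.6] rod z 43.0 fx fy [ 0.33 -0.19] dyaw -0.0054
```

```bash
python3 -m inch '[[[-1,-1,-1,0,0],[-0.5,-2.5,-1,0,0],[0,-3,0,0,0],[0,-3,0,0,0],[0,-3,0,0,0],[0,-3,0,0,0],[0,-3,0,0,0],[0,-1.5,0,0,0]]]'>/dev/null; python3 -c "
from h import *
settle(2)"
python3 -m inch '[[[0,-2.5,0.5,0.03,0],[0,-3,1,0.03,0],[0,-3,1,0.02,0],[0,-1.5,1,0,0]]]'>/dev/null; python3 -c "
from h import *
settle(3)"
```

```text
21.3 [ 0.4297 -0.1901  0.0618] tilt [ 0.0088 -0.0018] yaw -0.0676 f [-0.26 -0.08 -2.22] g 0.0219 v [-0.006  0.052]
21.78 [ 0.448  -0.2851  0.0602] tilt [-0.0039  0.012 ] yaw -0.1476 f [-0.36 -0.37 -1.94] g 0.022 v [-0.009  0.068]
```

```bash
python3 -m inch '[[[0.7,-1.4,1.4,0.004,0],[0.7,-1.2,1.2,0,0]]]'>/dev/null; python3 -c "
from h import *
settle(3)"
```

```text
22.1 [ 0.4651 -0.3062  0.0448] tilt [-0.0137  0.0227] yaw -0.1491 f [-0.31  0.34 -1.5 ] g 0.0216 v [-0.017  0.035]
```

```bash
python3 -m inch '[[[0.5,-0.5,0.4,0,0],[0.6,-0.4,0.3,0,0],[0.6,0,0,0,0]]]'>/dev/null; python3 -c "
from h import *
settle(3)"
```

```text
22.5 [ 0.4677 -0.3102  0.0271] tilt [-0.019   0.0284] yaw -0.1463 f [-0.53 -0.51 -1.32] g 0.0214 v [-0.012 -0.011]
```

```bash
python3 -m inch '[[[0.6,-0.4,0.2,0,0]]]'>/dev/null; python3 -c "
from h import *
settle(2)"; python3 -m inch '[[[0.3,0,0,0,0]]]'>/dev/null; python3 -c "
from h import *
settle(2)"
```

```text
22.68 [ 0.4689 -0.3145  0.0203] tilt [-0.0194  0.0287] yaw -0.1465 f [-0.28  0.13 -2.52] g 0.0216 v [-0.011  0.002]
22.87 [ 0.469  -0.3147  0.0181] tilt [-0.0188  0.0282] yaw -0.1468 f [-0.35  0.69  3.5 ] g 0.0214 v [0.    0.003]
```

Touching down on the mat (+3.5 N). Releasing now.

```bash
python3 -m inch '[[[0,0,0,0,0.4],[0,0,0,0,0.4],[0,0,0,0,0.6],[0,0,0,0,0.7],[0,0,0,0,0.7],[0,0,0,0,0.7]]]'; python3 -c "
from h import *
settle(1)"
```

```text
time: 23.37
position: [0.4697, -0.3158, 0.0189]
tool_rot: [0.061, 0.712, -0.043, 0.699]
ft_force: [-0.2, -0.0, 0.3]
grip_width: 0.0537
23.42 [ 0.4697 -0.3158  0.0189] tilt [-0.0167  0.0262] yaw -0.1474 f [ 0.82 -0.1  -0.76] g 0.0564 v [-0.001  0.001]
```

Lift clear, move back out of the view, then check.

```bash
python3 -m inch '[[[-1,0,0,0,0.7],[-2,0,0,0,0.7],[-3,0,0,0,0.7],[-3,0,0,0,0.7],[-3,0,0,0,0.7],[-3,0,-2,0,0.7],[-3,0,-2,0,0.7],[0,0,0,0,0.7]]]'
python3 - <<'E'
from h import *
settle(1)
im=snap('scene','s3.png');t=snap('top','t3.png')
a=cv2.resize(im[170:350,150:370,::-1],None,fx=2.2,fy=2.2,interpolation=cv2.INTER_CUBIC)
b=cv2.resize(t[140:280,205:385,::-1],(308,396)[::1] if 0 else (509*308//396 if 0 else 308,396*308//396 if 0 else 240),interpolation=cv2.INTER_CUBIC)
c=np.zeros((396,484+308,3),np.uint8);c[:,:484]=a[:396,:484];c[:240,484:]=b
cv2.imwrite('pics/fin.png',c)
E
```

```text
time: 24.08
position: [0.432, -0.3141, 0.2091]
tool_rot: [0.061, 0.713, -0.042, 0.697]
ft_force: [0.6, 0.1, 0.1]
grip_width: 0.0608
24.13 [ 0.4325 -0.3138  0.2072] tilt [-0.0206  0.0302] yaw -0.146 f [0.18 0.78 0.04] g 0.0611 v [0.071 0.019]
```

View pics/fin.png

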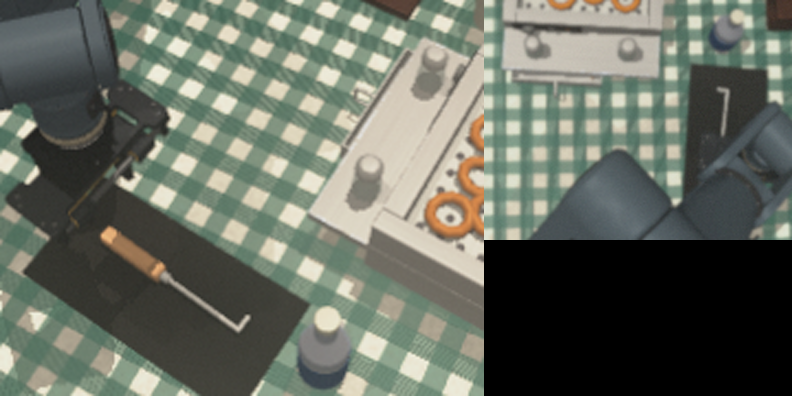

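The hook lies flat and well inside the mat: butt at (105,235), bend at (240,328). The pan front and eye stand ahead of the ledge. Shakers and bottle are in place and the robot is clear.

```bash
python3 -c "
from h import *
print(robot.hand_in())"
```

```text
the job is handed in; nothing more can be done
None
```

I drew the pan out to its stop with the hook, laid the hook back flat on its mat, and handed the job in at about 24 s of the 72 s allowed. No verdict was reported.

- **Finding the eye:** I reached in under the ledge and felt along from the right. The rod touched the eye with about 3 N when the rod was 47 mm left of the middle, which puts the eye about 53 mm left.
- **Pulling:** The pan drew at about 2–4 N and came up firm where the stop was expected. The highest force I read was about 9 N, at the stop.
- **Putting the hook back:** I unhooked, set the hook down where it had lain (about 3.5 N touchdown), released it and lifted clear.
- **Last checks:** The final pictures show the hook inside the mat's outline, the pan and eye ahead of the ledge, and the shakers and water bottle in place. I did not check the plate, scoop, cup or radio again; the arm only passed that side at the start, raised well above them.
- **Did not go to plan:** The tool tilted up to about 0.04 rad during multi-row moves. I partly corrected it by moving up and down. About 0.04 rad of lean remained when I set the hook down, and the hook still looks flat. The forces were read between steps, so short peaks could have been higher.

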